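# Clear the gearbox plate and spread a snap ring onto its axle stub

## Robot

A 6-joint arm with a two-finger parallel gripper is mounted at the origin on the work surface. World frame = base frame: x ahead of the robot, y to its left, z up, the work surface at z = 0. Lengths are in m, angles in degrees, forces in N, time in s.
With the tool pointing down it reaches from about 0.325 to 0.925 m from the base axis. Payload 3.1 kg.
Tool frame: the origin (TCP) lies at the very end of the fingers, on their centre line; the grasp point (between the pads) lies 19 mm behind it; z points along the fingers, y is the line along which they close (so a half turn about z gives the same grasp; the last joint's range is limited). The gripper opens to 85 mm and grips with 20 to 120 N. Pads are 22 mm wide; open, the fingers measure 114 mm over their backs; the gripper's body (76 mm by 85 mm) begins 54 mm behind the grasp point. The pads swing forward as they close: fully open they stand 13 mm farther back than shut.
Start: joints at [-70.772, 12.427, 92.441, -0, 75.132, -6.429], TCP at [0.271, -0.563, 0.231] pointing down, gripper open.
Joint ranges: [-157.48, 157.48], [-44.54, 120.13], [17.64, 146.25], [-64.5, 244.5], [7.68, 150.69], [-147.95, 147.95]. Speed limits (degrees/s): [159.86, 159.86, 180, 180, 180, 180].

## Interface

Orientations are given as [roll, pitch, yaw] about the fixed x, y, z axes, in that order (R = Rz(yaw) Ry(pitch) Rx(roll)).
In Python, from station import * gives the robot as it stands.
- The arm moves only by the shell command python3 -m pendant 'ROWS' [FORCE]. ROWS is JSON, a list of rows, each a list of 7 numbers: the shift along the tool's x, y, z in m, then the turn, a rotation vector about the tool's x, y, z in rad, then the closure, from -1 (fully open) to 1 (shut). In form: [[tx, ty, tz, rx, ry, rz, claw], ...]. A call has 1 to 20 rows; each row is the pose to reach, as a shift and turn from the pose commanded when the call began, along the tool's axes at that moment; what a row does not reach only later rows make up. A row lasts 1/10 s, in which the tool goes at most 50 mm and 8.59 degrees, less where a joint would pass 70% of its speed; a pose out of reach is approached as far as the arm can. A call with a gripper value outside its range is refused whole. The fingers move at their own pace and stop on an object; FORCE is the grip in N (left out, the last holds). Time passes only in rows, so rows that repeat a pose let the fingers close. It gives the time, the measured TCP pose, the force, the opening and the grip force at its end, in the units of the state.
- read_state(): the state, without advancing time (a new reading comes with each control period).
- grab_frame(name): name is "side" or "top"; returns the picture (480x640x3 uint8, red, green, blue); there is no depth.
- get_calibration(name): a dict with "fov_y" (degrees; the focal length in pixels is half the picture's height over the tangent of half this angle, whatever the lens; pixels are square), "cx", "cy" (the principal point, pixels), "R" (3x3) and "t" (3): a world point X has camera coordinates R X + t. Camera axes: x right, y down, z forward; pixel columns grow to the right and rows downward; lengths in m; the calibration is good to about 2 mm. A picture is of the moment at which its call begins. get_calibration takes no time and is no camera call.
- hand_in(): hands the job in; it is judged then, once.
Trained networks look in the newest picture that a camera, given by its name, has taken for a name from the list of things; names that differ only in an ending like _2 or _b are one class to them, and where a whole thing is asked for, a point or a joint stands for the part that bears it (a point fixed in the world has none). Each returns a list of dicts, best first, with "p" (0 to 1); they miss things now and then, are a little off and sometimes report something else, mostly with a low value. They report only what shows in the picture. A call takes as long as a camera call. They do not tell look-alikes from the thing itself.
- search_frame(query, camera): "bbox" ([left, top, right, bottom] in pixels, round what is visible of it).
The state is a dict: "time_s": time; "joint_positions": joint angles; "joint_vel": joint speeds; "effort": joint torques, N m; "position": TCP position; "tool_rot": TCP orientation; "wrist_force": force on the tool from outside, world axes, zero at the start; "torque": the same for the moment, N m; "width": finger opening in m; "gripper_force": force on a finger pad.
Only numpy, scipy, OpenCV 4.12 (cv2) and the standard library are available. Lean on these libraries where they do the work, as an engineer would, in place of code of your own. Each camera call takes 0.05 s, during which the arm holds its last target. There are 200 camera calls.

## Task

Sweep the three loose metal chips off the gearbox plate onto the bench with the wooden scraper block, never with the gripper or the pliers, then stand the block back on the bench clear of the plate. Then pick up the snap-ring pliers by squeezing their handles fully so that the ring on their tips is spread wide, slide the ring down over the upright axle stub, without forcing it, until it surrounds the groove, level and centred, and finish still holding the pliers squeezed there: do not let go. Leave the other things on the bench where they are.

Things in the scene. Friction and masses are not known exactly. Their poses are not given: they have to be found in the camera images.
- gearbox_plate: Fixed dark steel plate on the bench, 110 (its x) x 220 (its y) x 22 mm high, z up; origin at the centre of its underside. At its (0, -70) mm stands the axle stub: a boss of 24 mm radius up to 40 mm above the bench, then an upright shaft. The rest of its top is flat and bare except for the chips.
- chip_area (a point): Point on the plate's top, at (0, 37, 22) mm in its frame: middle of the area where the chips lie at the start, about 54 mm (plate x) by 60 mm (plate y).
- shaft_top (a point): Centre of the shaft's top end, 85 mm above the bench. The shaft is steel, 22 mm in diameter, its last 3 mm bevelled.
- groove (a point): Middle of the one groove around the shaft, on its axis, 62 mm above the bench, 23 mm below the shaft's top; axes as the plate's. The groove is 8 mm wide; the shaft is 18 mm thick in it.
- chip1: Loose metal chip, an angular scrap about 14 x 12 x 7 mm, 10 g, lying flat on the plate; origin at the centre of its underside.
- chip2: Loose metal chip, an angular scrap about 14 x 12 x 7 mm, 10 g, lying flat on the plate; origin at the centre of its underside.
- chip3: Loose metal chip, an angular scrap about 14 x 12 x 7 mm, 10 g, lying flat on the plate; origin at the centre of its underside.
- scraper: Loose scraper block standing on the bench: wood with a steel lower edge, 26 mm thick (its x) x 90 mm long (its y) at the foot, 50 mm tall; above 24 mm it is 64 mm long. 150 g. Origin at the centre of its underside, z up. To be gripped over its 26 mm thickness, and pushed along its x.
- rest: Fixed wooden T, 25 mm high, on which the pliers lie: a bar 24 mm wide under them (its x from -112 to +30 mm) and a crosspiece 84 mm wide under the handle ends (x from -112 to -94 mm); origin on its underside, below the pliers' pivot to within a few mm.
- pliers: Loose steel snap-ring pliers, about 165 g, lying flat on the rest; origin at the pivot on the underside (25 mm above the bench at the start), x along the centre line towards the tips, z up. Two rubber-clad handles run back from the pivot; the tips in front carry the snap ring. Squeezing the handles spreads the tips; both sides move alike.
- grip (a point): Place to grip the handles: (-55, 0, 7) mm in the pliers' frame. Grips 14 mm high (z 0 to 14 mm), at x -110 to -33 mm. Released they form a V, over the outer faces 53 mm wide here, 76 at x -110. At the squeeze stop the outer faces are parallel, 30 mm apart.
- ring_centre (a point): Centre of the fully spread snap ring: (59.4, 0, 3) mm in the pliers' frame (released, the ring reaches 4 mm farther forward); axes as the pliers'. Dark steel, 3 mm thick, fixed to the tips (cannot come off). Released, its bore is too narrow for the shaft (about 17 mm); fully spread it is 28 mm, outside 34 mm.
- handle_left (a joint): Turn of each handle towards the other, rad: 0 released, 0.209 at the stop (ring fully spread). Sprung: at the grip about 4 N on each handle to start, 10 N at the stop; the stop bears any grip.
- screwdriver: Bystander: black-handled screwdriver lying on the bench, 200 mm.
- nut_driver: Bystander: clear-handled driver lying on the bench, 170 mm.
- bearing: Bystander: steel bearing ring, 34 mm across, 11 mm high.
- threadlock: Bystander: small upright bottle, 28 mm diameter, 75 mm tall.
- grease_can: Bystander: upright can, 62 mm diameter, 150 mm tall.
- wheel: Bystander: rubber-tyred model wheel lying flat, 100 mm across, 40 mm high.
- calipers: Bystander: calipers lying on the bench, 220 mm long.
Not all that is in view belongs to the job. Of the things like the scraper, leave any that is green; of the rest the larger one is meant. Of the things that look like the pliers, the larger one is meant.

How it is judged (in metres and radians):
On the way, in this order (a step that is already met when the one before it is completed fails the run):
1. all three chips lie off the plate, on the bench (height (world z) of each of chip1, chip2, chip3 below 0.014 m), for 0.2 s.
2. the scraper block stands on the bench, let go (height (world z) of scraper below 0.006 m and angle between scraper's own z axis and vertical below 0.1 rad and contact force between the fingers and scraper below 0.3 N), for 0.2 s.
3. the held pliers have the spread ring above the shaft's end, in line with it (value of joint handle_left above 0.175 rad and horizontal distance between ring_centre and groove below 0.008 m and z of ring_centre in the frame of groove above 0.023 m and contact force between the fingers and pliers above 4 N), for 0.1 s.
At the end, for the whole second after the job is handed in: Chips on the bench (under 14 mm high); block upright on the bench; pliers held still and level (0.12 rad), squeezed to 0.175 rad or more, ring centre within 5 mm of the shaft axis and 3.5 mm of the groove mid-height, under 8 N between pliers and stub (all of step 1 and height (world z) of scraper below 0.006 m and angle between scraper's own z axis and vertical below 0.1 rad and value of joint handle_left above 0.175 rad and horizontal distance between ring_centre and groove below 0.005 m and z of ring_centre in the frame of groove between -0.0035 and 0.0035 m and angle between pliers's own z axis and vertical below 0.12 rad and contact force between the fingers and pliers above 4 N and contact force between gearbox_plate and pliers below 8 N and linear speed of pliers below 0.02 m/s); the arm keeps its last pose, push and grip.
It fails at once if a chip is pushed with the gripper or the pliers instead of the block (contact force between any of the fingers, the arm, pliers and chip1 above 0.5 N or contact force between any of the fingers, the arm, pliers and chip2 above 0.5 N or contact force between any of the fingers, the arm, pliers and chip3 above 0.5 N).
It fails at once if the pliers or the ring are forced against the stub or plate (over 35 N) (contact force between pliers and gearbox_plate above 35 N).
It fails at once if another thing on the bench is displaced by more than 40 mm (distance of any of screwdriver, nut_driver, bearing, threadlock, grease_can, wheel, calipers from where it was at the start of the episode above 0.04 m).
It also fails if it takes over 67 s, if anything falls off the work surface, if the arm or the gripper's body presses on something with over 40 N, if the wrist force passes 120 N, or if a joint passes its speed limit or range.

## Working session

There is one attempt and no reset: what is moved stays moved. The work goes in short steps, Python scripts to look and compute and a shell command to move; the robot and the scene stay as the last step left them, time stands still between calls to the robot, and variables do not carry over. Pictures are saved under pics/ and viewed, at most 10 in all, crops included, and the job is handed in when it is done.

```bash
ls; mkdir -p pics; python3 - <<'E'
from station import *
import cv2
for n in ["top","side"]:
    im=grab_frame(n); cv2.imwrite(f"pics/{n}0.png",im[:,:,::-1])
    c=get_calibration(n); print(n,c)
    for q in ["gearbox_plate","scraper","pliers","chip1","rest"]:
        print(q,[(d["bbox"],round(d["p"],2)) for d in search_frame(q,n)][:5])
s=read_state(); print(s)
E
```

```text
pics
top {'fov_y': 56.0520206569635, 'cx': 314.38251741324007, 'cy': 237.6517778762441, 'R': array([[-0.02765379, -0.99948567, -0.01623786],
       [-0.9868188 ,  0.02988721, -0.15904533],
       [ 0.15944883,  0.01162562, -0.98713774]]), 't': array([-0.03480811,  0.58596749,  0.97752584])}
gearbox_plate [([260.2, 220.6, 361.5, 288.7], 0.83)]
scraper [([186.5, 255.1, 219.5, 273.8], 0.83), ([133.7, 255.1, 175.7, 278.8], 0.8), ([147.0, 308.3, 181.5, 341.7], 0.64), ([426.3, 217.4, 457.8, 304.2], 0.29)]
pliers [([425.6, 229.4, 461.7, 302.5], 0.78), ([454.4, 337.3, 502.6, 355.0], 0.55)]
chip1 [([374.1, 255.7, 383.7, 330.3], 0.67)]
rest [([427.2, 222.6, 439.2, 300.4], 0.68), ([421.6, 238.4, 462.5, 303.6], 0.57)]
side {'fov_y': 57.52262971922122, 'cx': 321.969687725253, 'cy': 238.98517567044289, 'R': array([[-0.98060116, -0.19585418,  0.00790643],
       [-0.14546678,  0.70010117, -0.69906922],
       [ 0.13138033, -0.6866582 , -0.71501029]]), 't': array([0.55333066, 0.19266869, 1.0633023 ])}
gearbox_plate [([294.6, 230.7, 366.9, 309.6], 0.76), ([350.0, 227.5, 404.7, 236.8], 0.33)]
scraper 
[... 393 characters left out ...]
 0.27)]
{'time_s': 0.6, 'joint_positions': array([-7.07723376e+01,  1.24264564e+01,  9.24392512e+01,  4.11987490e-04,
        7.51321704e+01, -6.42892853e+00]), 'joint_vel': array([-0.04850442,  0.15352603,  0.02590645,  0.08926138,  0.06579242,
        0.09210378]), 'effort': array([-1.27914800e-04, -3.96580338e+01, -3.04031467e+01, -2.44103803e-04,
        1.13021768e-03, -2.57911375e-05]), 'position': array([ 0.27063771, -0.56339518,  0.23132714]), 'tool_rot': array([ 1.79997847e+02, -1.58097286e-04,  2.56564852e+01]), 'wrist_force': array([ 0.31967367,  0.17696842, -0.08229205]), 'torque': array([-0.00909945,  0.00438447,  0.07339758]), 'gripper_force': 0.0, 'width': 0.08559843381265761}
```

View pics/top0.png

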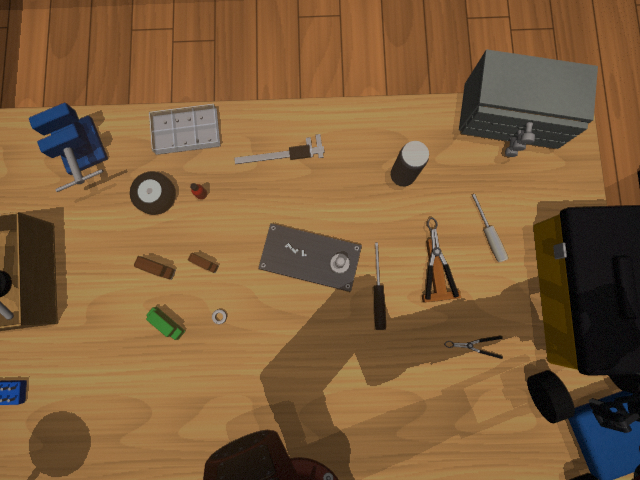

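View pics/side0.png

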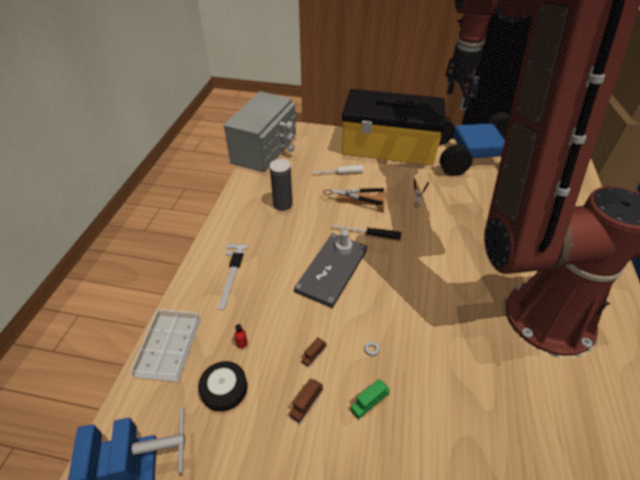

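The top view shows the plate at about (310,256), with the stub at (340,262) and the chips around (295,250). Scraper-like blocks are at (155,267) large brown, (204,261) small brown and (165,323) green. The green one is excluded, and of the browns the larger, at (155,267), is meant. Plier-like tools are at (440,260), large on the wooden T, and (475,346), small. The large one is meant. I'll confirm both in one enlarged crop.

```bash
cat > h.py <<'E'
from station import *
import numpy as np, cv2
def f(c): return 240/np.tan(np.radians(c["fov_y"]/2))
def proj(n,X):
    c=get_calibration(n); p=np.atleast_2d(X)@c["R"].T+c["t"]
    return p[:,:2]/p[:,2:]*f(c)+[c["cx"],c["cy"]]
def back(n,uv,z):
    c=get_calibration(n); uv=np.atleast_2d(np.array(uv,float))
    d=np.c_[(uv-[c["cx"],c["cy"]])/f(c),np.ones(len(uv))]@c["R"]
    o=-c["R"].T@c["t"]
    return o+d*((z-o[2])/d[:,2])[:,None]
E
python3 - <<'E'
import cv2,numpy as np
im=cv2.imread("pics/top0.png")
r=lambda x0,y0,x1,y1,k:cv2.resize(im[y0:y1,x0:x1],None,fx=k,fy=k,interpolation=cv2.INTER_CUBIC)
a=r(125,240,235,345,3.6); b=r(410,210,510,365,3.6); c=r(255,215,370,295,6.5)
can=np.zeros((600,800,3),np.uint8)
a=r(125,240,225,345,2.6); b=r(412,210,507,310,4.0); 
c=r(255,215,367,295,3.4)
can[:a.shape[0],:a.shape[1]]=a; can[300:300+c.shape[0],:c.shape[1]]=c; can[:b.shape[0],400:400+b.shape[1]]=b
d=r(440,330,510,362,4.0); can[420:420+d.shape[0],400:400+d.shape[1]]=d
cv2.imwrite("pics/crop1.png",can)
E
```

```text
(no output)
```

View pics/crop1.png

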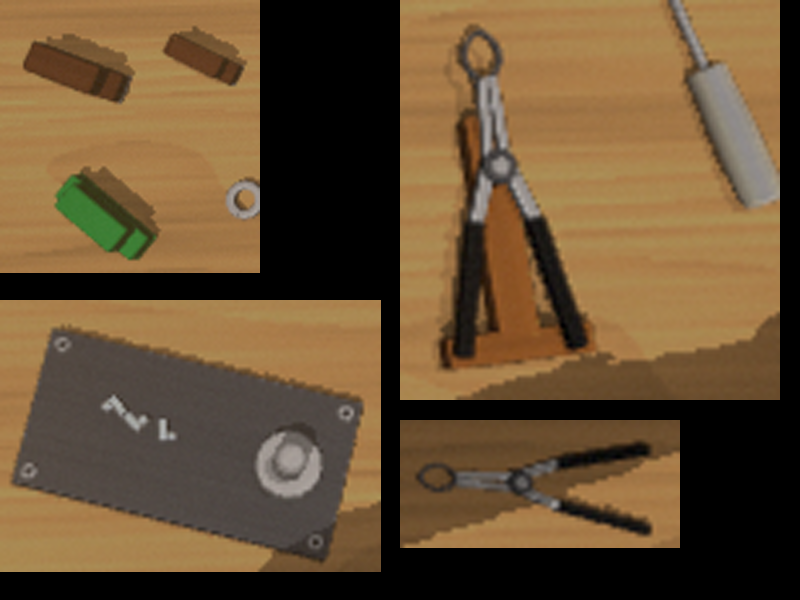

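The crop confirms it. The brown block at left is clearly larger than the other brown one, and the pliers on the wooden T are larger than the small pair. Next I'll fit poses using silhouettes from both cameras.

```bash
cat > fit.py <<'E'
from h import *
from scipy.optimize import minimize
def box(x0,x1,y0,y1,z0,z1): return np.array([[x,y,z] for x in(x0,x1) for y in(y0,y1) for z in(z0,z1)])
def place(P,x,y,a):
    c,s=np.cos(a),np.sin(a); return P@np.array([[c,-s,0],[s,c,0],[0,0,1]]).T+[x,y,0]
def fit(P,masks,p0):
    S=4; big={n:cv2.resize(m,None,fx=S,fy=S,interpolation=cv2.INTER_LINEAR)>127 for n,m in masks.items()}
    def cost(p):
        t=0
        for n,b in big.items():
            uv=(proj(n,place(P,p[0],p[1],p[2]))+.5)*S-.5
            h=cv2.convexHull(np.round(uv*16).astype(np.int32)); 
            r=np.zeros(b.shape,np.uint8); cv2.fillConvexPoly(r,h,1,shift=4); r=r>0
            t+=1-(r&b).sum()/(r|b).sum()
        return t
    best=min((minimize(cost,[p0[0],p0[1],a],method="Nelder-Mead",options=dict(initial_simplex=np.array([[p0[0],p0[1],a],[p0[0]+.01,p0[1],a],[p0[0],p0[1]+.01,a],[p0[0],p0[1],a+.15]]),xatol=1e-5,fatol=1e-5)) for a in p0[2]),key=lambda r:r.fun)
    return best.x,best.fun
def hullmask(m,bb):
    k=np.zeros_like(m); l,t,r,b=[int(v) for v in bb]; k[t-4:b+5,l-4:r+5]=m[t-4:b+5,l-4:r+5]
    k=cv2.morphologyEx(k,cv2.MORPH_OPEN,np.ones((2,2)))
    cs=cv2.findContours(k,cv2.RETR_EXTERNAL,cv2.CHAIN_APPROX_NONE)[0]; c=max(cs,key=cv2.contourArea)
    o=np.zeros_like(k); cv2.drawContours(o,[cv2.convexHull(c)],-1,255,-1); return o
PLATE=box(-.055,.055,-.11,.11,0,.022)
SCR=np.r_[box(-.013,.013,-.045,.045,0,.024),box(-.013,.013,-.032,.032,.024,.05)]
def pmask(rgb):
    h=cv2.cvtColor(rgb,cv2.COLOR_RGB2HSV); return ((h[...,1]<75)&(h[...,2]<130)).astype(np.uint8)*255
def smask(rgb):
    h=cv2.cvtColor(rgb,cv2.COLOR_RGB2HSV); return ((h[...,0]<14)&(h[...,1]>110)&(h[...,2]<125)).astype(np.uint8)*255
E
python3 - <<'E'
from fit import *
im={n:cv2.imread(f"pics/{n}0.png")[:,:,::-1].copy() for n in("top","side")}
hsv={n:cv2.cvtColor(v,cv2.COLOR_RGB2HSV) for n,v in im.items()}
print("hsv plate",hsv["top"][265,280],hsv["side"][280,320],"block",hsv["top"][265,150],hsv["top"][272,173],hsv["side"][400,305],hsv["side"][412,298],"shadow",hsv["top"][258,165],"wood",hsv["top"][290,230])
pb={"top":(260,222,361,289),"side":(295,231,367,306)}
M={n:hullmask(pmask(im[n]),pb[n]) for n in pb}
x0=back("top",(310,256),.02)[0]; print("plate guess",x0)
for ns in(("top","side"),("top",),("side",)):
    p,c=fit(PLATE,{n:M[n] for n in ns},(x0[0],x0[1],[-.25,.25])); print("plate",ns,p.round(4),np.degrees(p[2]).round(2),round(c,3))
sb={"top":(134,255,176,279),"side":(290,379,322,421)}
M={n:hullmask(smask(im[n]),sb[n]) for n in sb}; print([int((m>0).sum()) for m in M.values()])
x0=back("top",(155,267),.02)[0]
for ns in(("top","side"),("top",),("side",)):
    p,c=fit(SCR,{n:M[n] for n in ns},(x0[0],x0[1],[-.6,-.3,0,.3])); print("scr",ns,p.round(4),np.degrees(p[2]).round(2),round(c,3))
print("shaft top",back("top",(340.9,261.5),.085))
print("pivot",back("top",(436.7,251.5),.040),"ring",back("top",(432,223.5),.029),"ends",back("top",[(428,298.7),(456.2,296.2)],.039))
print("chips",back("top",[(287.5,248),(296,251.5),(304,253.5)],.026))
print("shaft base px",proj("top",back("top",(340.9,261.5),.085)))
E
```

```text
hsv plate [13 44 81] [ 4 20 89] block [ 14 175  92] [ 16 127  66] [ 10 154 109] [ 10 159  85] shadow [ 16 143 127] wood [ 17 140 170]
plate guess [ 0.54628665 -0.04010871  0.02      ]
plate ('top', 'side') [ 0.5432 -0.0418 -0.2701] -15.47 0.08
plate ('top',) [ 0.5431 -0.0419 -0.2727] -15.63 0.017
plate ('side',) [ 0.5426 -0.044  -0.2558] -14.65 0.059
[311, 689]
scr ('top', 'side') [ 0.5292  0.3218 -0.3419] -19.59 0.585
scr ('top',) [ 0.533   0.3341 -0.3443] -19.73 0.391
scr ('side',) [ 0.5306  0.3227 -0.3068] -17.58 0.182
shaft top [[ 0.52450717 -0.10814937  0.085     ]]
pivot [[ 0.54563615 -0.32776061  0.04      ]] ring [[ 0.61246244 -0.32440524  0.029     ]] ends [[ 0.44039145 -0.3012129   0.039     ]
 [ 0.44415199 -0.36421118  0.039     ]]
chips [[ 0.5657063   0.01126946  0.026     ]
 [ 0.55696851 -0.00821238  0.026     ]
 [ 0.55177239 -0.02656506  0.026     ]]
shaft base px [[340.9 261.5]]
```

The plate fit agrees with the shaft: predicted stub (0.524,-0.109), measured (0.5245,-0.108). The scraper mask needs a better threshold.

```bash
cat >> fit.py <<'E'
def smask(rgb):
    h=cv2.cvtColor(rgb,cv2.COLOR_RGB2HSV); return ((h[...,0]<20)&(h[...,1]>70)&(h[...,2]<112)).astype(np.uint8)*255
from scipy.spatial.transform import Rotation as Rn
def go(x,y,z,yaw):
    s=read_state(); R=Rn.from_euler("xyz",s["tool_rot"],degrees=True)
    T=Rn.from_euler("xyz",[180,0,yaw],degrees=True)
    d=R.inv().apply(np.array([x,y,z])-s["position"]); r=(R.inv()*T).as_rotvec()
    print("shift",d.round(4),"turn",r.round(4))
E
python3 - <<'E'
from fit import *
im={n:cv2.imread(f"pics/{n}0.png")[:,:,::-1].copy() for n in("top","side")}
sb={"top":(134,255,176,279),"side":(290,379,322,421)}
M={n:hullmask(smask(im[n]),sb[n]) for n in sb}
out=[]
for n in sb: print(n,cv2.boundingRect(M[n]),int((M[n]>0).sum()))
for ns in(("top","side"),("top",),("side",)):
    p,c=fit(SCR,{n:M[n] for n in ns},(.531,.325,[-.4,-.2])); print("scr",ns,p.round(4),np.degrees(p[2]).round(2),round(c,3))
    if len(ns)==2: P=p
a=[]
for n,s in(("top",(120,240,70,60)),("side",(270,360,70,75))):
    x,y,w,h=s; k=8; v=cv2.resize(im[n][y:y+h,x:x+w],None,fx=k*.7,fy=k*.7,interpolation=cv2.INTER_CUBIC); k*=.7
    for Q in (SCR[:8],SCR[8:]):
        u=cv2.convexHull(((proj(n,place(Q,*P))+.5-[x,y])*k).astype(np.int32)); cv2.polylines(v,[u],True,(0,255,0),1)
    a.append(np.pad(v,((0,420-v.shape[0]),(0,0),(0,0))))
cv2.imwrite("pics/scr.png",np.hstack(a)[:,:,::-1])
go(P[0],P[1],.12,np.degrees(P[2])+90)
E
```

```text
top (135, 257, 42, 23) 537
side (290, 381, 34, 42) 740Traceback (most recent call last):
  File "<stdin>", line 8, in <module>
  File "fit.py", line 16, in fit
    best=min((minimize(cost,[p0[0],p0[1],a],method="Nelder-Mead",options=dict(initial_simplex=np.array([[p0[0],p0[1],a],[p0[0]+.01,p0[1],a],[p0[0],p0[1]+.01,a],[p0[0],p0[1],a+.15]]),xatol=1e-5,fatol=1e-5)) for a in p0[2]),key=lambda r:r.fun)
  File "fit.py", line 16, in <genexpr>
    best=min((minimize(cost,[p0[0],p0[1],a],method="Nelder-Mead",options=dict(initial_simplex=np.array([[p0[0],p0[1],a],[p0[0]+.01,p0[1],a],[p0[0],p0[1]+.01,a],[p0[0],p0[1],a+.15]]),xatol=1e-5,fatol=1e-5)) for a in p0[2]),key=lambda r:r.fun)
              ~~~~~~~~^^^^^^^^^^^^^^^^^^^^^^^^^^^^^^^^^^^^^^^^^^^^^^^^^^^^^^^^^^^^^^^^^^^^^^^^^^^^^^^^^^^^^^^^^^^^^^^^^^^^^^^^^^^^^^^^^^^^^^^^^^^^^^^^^^^^^^^^^^^^^^^^^^^^^^^^^^^^^^^^^^^^^^^^^^^^^^^^^^^^^^^
    res = _minimize_neldermead(fun, x0, args, callback, bounds=bounds,
                               **options)
    fxc = func(xc)
    fx = function(np.copy(x), *(wrapper_args + args))
  File "fit.py", line 11, in cost
    uv=(proj(n,place(P,p[0],p[1],p[2]))+.5)*S-.5
        ~~~~^^^^^^^^^^^^^^^^^^^^^^^^^^^
  File "h.py", line 5, in proj
    c=get_calibration(n); p=np.atleast_2d(X)@c["R"].T+c["t"]
ValueError: time passes only in moves, steps and waits
```

```bash
cat > /tmp/e.py <<'E'
s=open("h.py").read().replace("get_calibration(n)","cal(n)").replace("def f(c)","import functools\n@functools.cache\ndef cal(n): return get_calibration(n)\ndef f(c)")
open("h.py","w").write(s)
E
python3 /tmp/e.py
python3 - <<'E'
from fit import *
im={n:cv2.imread(f"pics/{n}0.png")[:,:,::-1].copy() for n in("top","side")}
sb={"top":(134,255,176,279),"side":(290,379,322,421)}
M={n:hullmask(smask(im[n]),sb[n]) for n in sb}
for ns in(("top","side"),("top",),("side",)):
    p,c=fit(SCR,{n:M[n] for n in ns},(.531,.325,[-.4,-.2])); print("scr",ns,p.round(4),np.degrees(p[2]).round(2),round(c,3))
    if len(ns)==2: P=p
a=[]
for n,s in(("top",(120,240,70,60)),("side",(270,360,70,75))):
    x,y,w,h=s; k=5.6; v=cv2.resize(im[n][y:y+h,x:x+w],None,fx=k,fy=k,interpolation=cv2.INTER_CUBIC)
    for Q in (SCR[:8],SCR[8:]):
        u=cv2.convexHull(((proj(n,place(Q,*P))+.5-[x,y])*k).astype(np.int32)); cv2.polylines(v,[u],True,(0,255,0),1)
    a.append(np.pad(v,((0,420-v.shape[0]),(0,0),(0,0))))
cv2.imwrite("pics/scr.png",np.hstack(a)[:,:,::-1])
go(P[0],P[1],.12,np.degrees(P[2])+90)
E
```

```text
scr ('top', 'side') [ 0.5301  0.3222 -0.3751] -21.49 0.223
scr ('top',) [ 0.5297  0.3217 -0.3803] -21.79 0.071
scr ('side',) [ 0.5307  0.3253 -0.3497] -20.04 0.136
shift [ 0.6173 -0.686   0.1113] turn [ 0.      0.     -0.7479]
```

View pics/scr.png

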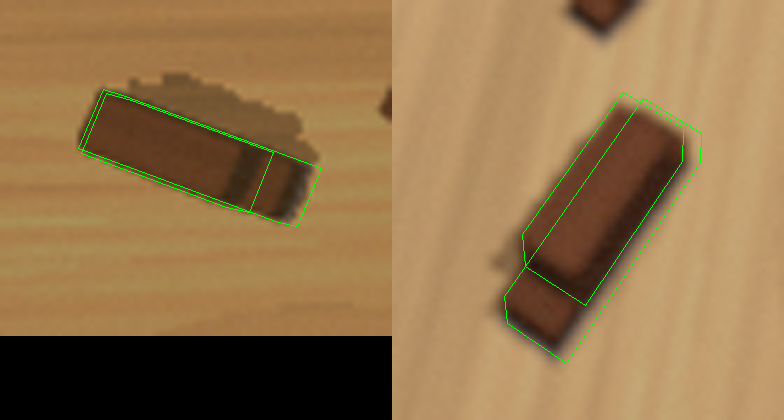

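The block overlay fits to within about 4 mm; part of the error is shadow in the mask. The block is near (0.533,0.325) with yaw about -21°. I'll move above it.

```bash
python3 -m pendant '[[0.621,-0.687,0.111,0,0,-0.756,-1],[0.621,-0.687,0.111,0,0,-0.756,-1],[0.621,-0.687,0.111,0,0,-0.756,-1],[0.621,-0.687,0.111,0,0,-0.756,-1],[0.621,-0.687,0.111,0,0,-0.756,-1],[0.621,-0.687,0.111,0,0,-0.756,-1],[0.621,-0.687,0.111,0,0,-0.756,-1],[0.621,-0.687,0.111,0,0,-0.756,-1],[0.621,-0.687,0.111,0,0,-0.756,-1],[0.621,-0.687,0.111,0,0,-0.756,-1],[0.621,-0.687,0.111,0,0,-0.756,-1],[0.621,-0.687,0.111,0,0,-0.756,-1],[0.621,-0.687,0.111,0,0,-0.756,-1],[0.621,-0.687,0.111,0,0,-0.756,-1],[0.621,-0.687,0.111,0,0,-0.756,-1],[0.621,-0.687,0.111,0,0,-0.756,-1],[0.621,-0.687,0.111,0,0,-0.756,-1],[0.621,-0.687,0.111,0,0,-0.756,-1],[0.621,-0.687,0.111,0,0,-0.756,-1],[0.621,-0.687,0.111,0,0,-0.756,-1]]'
python3 -m pendant '[[0,0,0,0,0,0,-1],[0,0,0,0,0,0,-1],[0,0,0,0,0,0,-1]]'
python3 -c "
from fit import *
go(.533,.325,.027,69)"
```

```text
time_s: 2.6
position: [0.5335, 0.3288, 0.1199]
tool_rot: [180.0, -0.1, 69.2]
wrist_force: [0.1, -0.0, -0.0]
width: 0.0859
gripper_force: 0.0
time_s: 2.9
position: [0.5328, 0.3234, 0.1205]
tool_rot: [-180.0, 0.0, 68.9]
wrist_force: [-0.2, -0.6, -0.0]
width: 0.0857
gripper_force: 0.0
shift [ 0.0016 -0.0004  0.0935] turn [-0.      0.0003 -0.002 ]
```

```bash
python3 -m pendant '[[0.002,0,0.05,0,0,0,-1],[0.002,0,0.09,0,0,0,-1],[0.002,0,0.1,0,0,0,-1],[0.002,0,0.1,0,0,0,-1],[0.002,0,0.1,0,0,0,1],[0.002,0,0.1,0,0,0,1],[0.002,0,0.1,0,0,0,1],[0.002,0,0.1,0,0,0,1],[0.002,0,0.1,0,0,0,1],[0.002,0,0.1,0,0,0,1],[0.002,0,0.1,0,0,0,1],[0.002,0,0.1,0,0,0,1],[0.002,0,0.1,0,0,0,1],[0.002,0,0.1,0,0,0,1]]' 60
python3 - <<'E'
from fit import *
cv2.imwrite("pics/t1.png",grab_frame("top")[:,:,::-1]);cv2.imwrite("pics/s1.png",grab_frame("side")[:,:,::-1])
# start of sweep: plate frame (-44,37), lifted by 22 relative to now, +60 first
px,py,a=.5431,-.0419,np.radians(-15.6)
X=place(np.array([[-.046,.037,0],[.080,.037,0]]),px,py,a); print(X)
z=read_state()["position"][2]
go(X[0,0],X[0,1],z+.070,74.4)
E
```

```text
time_s: 4.3
position: [0.535, 0.3274, 0.0221]
tool_rot: [179.9, -0.1, 69.0]
wrist_force: [-0.0, 0.7, 6.9]
width: 0.0254
gripper_force: 60.8
[[ 0.50874456  0.00610733  0.        ]
 [ 0.63010304 -0.02777657  0.        ]]
shift [-0.3092  0.0909 -0.0705] turn [ 0.0021 -0.0021 -0.0946]
```

```bash
python3 -m pendant '[[0,0,-0.04,0,0,0,1],[0,0,-0.08,0,0,0,1],[-0.04,0.012,-0.08,0,0,-0.01,1],[-0.08,0.024,-0.08,0,0,-0.025,1],[-0.12,0.036,-0.08,0,0,-0.035,1],[-0.16,0.048,-0.08,0,0,-0.05,1],[-0.2,0.06,-0.08,0,0,-0.06,1],[-0.24,0.072,-0.08,0,0,-0.075,1],[-0.28,0.083,-0.08,0,0,-0.09,1],[-0.3,0.089,-0.08,0,0,-0.095,1],[-0.309,0.091,-0.08,0,0,-0.095,1],[-0.309,0.091,-0.08,0,0,-0.095,1],[-0.309,0.091,-0.08,0,0,-0.095,1],[-0.309,0.091,-0.08,0,0,-0.095,1]]'
python3 - <<'E'
from fit import *
a=[]
for n in("top","side"):
    v=grab_frame(n); a.append((n,v)); cv2.imwrite(f"pics/{n}2.png",v[:,:,::-1])
go(.5087,.0061,.0455,74.4)
t=a[0][1][200:310,240:380]; s=a[1][1][220:330,270:390]
cv2.imwrite("pics/lift.png",np.hstack([cv2.resize(t,(400,314)),cv2.resize(s,(400,314))])[:,:,::-1])
E
```

```text
time_s: 5.8
position: [0.5077, 0.0068, 0.1002]
tool_rot: [-180.0, -0.0, 74.5]
wrist_force: [-0.4, 0.1, -1.0]
width: 0.0254
gripper_force: 60.1
shift [-0.0003  0.0011  0.0547] turn [-0.0002 -0.0002  0.002 ]
```

View pics/lift.png

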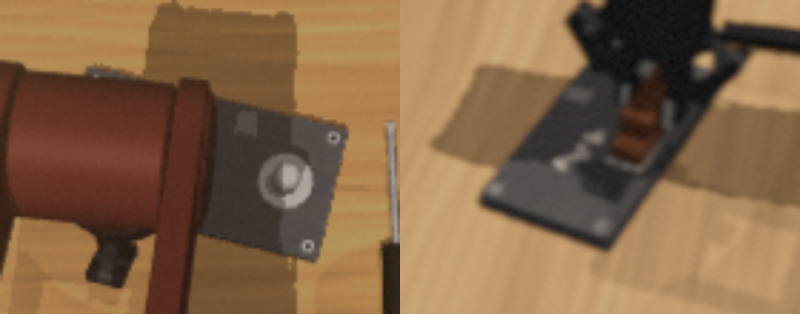

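The block is held upright above the plate's near edge, and the chips lie ahead of it. I'll lower it and sweep toward plate +x.

```bash
python3 -m pendant '[[0,0.001,0.03,0,0,0,1],[0,0.001,0.05,0,0,0,1],[0,0.001,0.055,0,0,0,1],[0,0.001,0.0555,0,0,0,1],[0,0.001,0.0555,0,0,0,1]]'
python3 -m pendant '[[0,0.006,0,0,0,0,1],[0,0.012,0,0,0,0,1],[0,0.018,0,0,0,0,1],[0,0.024,0,0,0,0,1],[0,0.03,0,0,0,0,1],[0,0.036,0,0,0,0,1],[0,0.042,0,0,0,0,1],[0,0.048,0,0,0,0,1],[0,0.054,0,0,0,0,1],[0,0.06,0,0,0,0,1],[0,0.066,0,0,0,0,1],[0,0.072,0,0,0,0,1],[0,0.078,0,0,0,0,1],[0,0.084,0,0,0,0,1],[0,0.09,0,0,0,0,1],[0,0.096,0,0,0,0,1],[0,0.102,0,0,0,0,1],[0,0.106,0,0,0,0,1],[0,0.106,0,0,0,0,1],[0,0.106,0,0,0,0,1]]'
python3 -c "
from fit import *
go(.48,.30,.10,90)"
```

```text
time_s: 6.4
position: [0.5092, 0.0057, 0.0451]
tool_rot: [180.0, -0.0, 74.5]
wrist_force: [-0.0, -0.5, -0.4]
width: 0.0252
gripper_force: 60.1
time_s: 8.4
position: [0.6107, -0.0232, 0.0447]
tool_rot: [-180.0, -0.0, 74.4]
wrist_force: [-0.4, 0.3, -1.5]
width: 0.025
gripper_force: 60.1
shift [ 0.2762 -0.2127 -0.0552] turn [-5.000e-04 -1.000e-04 -2.721e-01]
```

```bash
python3 -m pendant '[[0,0,-0.03,0,0,0,1],[0,0,-0.07,0,0,0,1],[0,0,-0.07,0,0,0,1]]'; python3 -c "
from fit import *
go(.533,.325,.115,69)"
```

```text
time_s: 8.7
position: [0.6156, -0.0238, 0.1215]
tool_rot: [179.3, -0.1, 74.4]
wrist_force: [1.8, 0.4, -0.2]
width: 0.0251
gripper_force: 60.0
shift [ 0.3138 -0.1732  0.0049] turn [ 0.0121 -0.0021  0.0947]
```

```bash
python3 -m pendant '[[0.04,-0.022,0,0,0,0.01,1],[0.08,-0.044,0,0,0,0.025,1],[0.12,-0.066,0,0,0,0.035,1],[0.16,-0.088,0,0,0,0.05,1],[0.2,-0.11,0,0,0,0.06,1],[0.24,-0.132,0,0,0,0.07,1],[0.28,-0.154,0,0,0,0.08,1],[0.3,-0.165,0,0,0,0.095,1],[0.314,-0.172,0,0,0,0.095,1],[0.314,-0.172,0,0,0,0.095,1],[0.314,-0.172,0,0,0,0.095,1],[0.314,-0.172,0,0,0,0.095,1]]'; python3 - <<'E'
from fit import *
a=[]
for n in("top","side"):
    v=grab_frame(n); a.append(v); cv2.imwrite(f"pics/{n}3.png",v[:,:,::-1])
t=a[0][180:310,230:400]; s=a[1][200:330,260:400]
cv2.imwrite("pics/chips.png",np.hstack([cv2.resize(t,(400,306)),cv2.resize(s,(400,371))[:306]])[:,:,::-1])
go(.533,.325,.0235,69)
E
```

```text
time_s: 9.9
position: [0.5298, 0.324, 0.1145]
tool_rot: [-180.0, 0.1, 68.9]
wrist_force: [0.2, 0.6, -1.5]
width: 0.0247
gripper_force: 59.9
shift [0.002  0.0025 0.0912] turn [ 0.      0.0004 -0.0024]
```

View pics/chips.png

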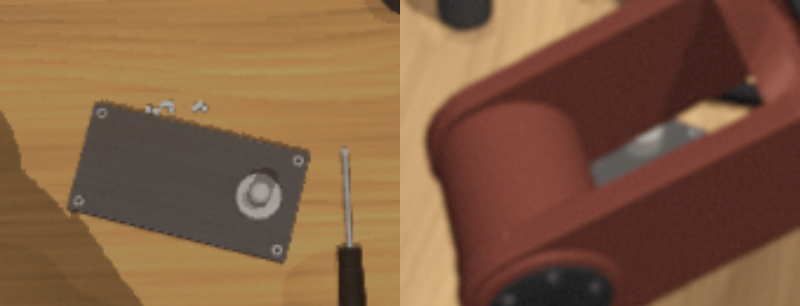

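All three chips lie on the bench just past the plate's far edge, at crop (150,110), (167,106) and (200,106), and the plate is bare. Now I'll set the block down.

```bash
python3 -m pendant '[[0.002,0.002,0.04,0,0,0,1],[0.002,0.002,0.075,0,0,0,1],[0.002,0.002,0.085,0,0,0,1],[0.002,0.002,0.09,0,0,0,1],[0.002,0.002,0.0915,0,0,0,1],[0.002,0.002,0.0915,0,0,0,1],[0.002,0.002,0.0915,0,0,0,1]]'
```

```text
time_s: 10.7
position: [0.5336, 0.3273, 0.0254]
tool_rot: [179.9, -0.1, 69.0]
wrist_force: [-0.5, -0.0, -1.1]
width: 0.0252
gripper_force: 60.0
```

```bash
python3 -m pendant '[[0,0,0.002,0,0,0,1],[0,0,0.003,0,0,0,1],[0,0,0.0035,0,0,0,1],[0,0,0.0035,0,0,0,1]]'
```

```text
time_s: 11.1
position: [0.5332, 0.3272, 0.0221]
tool_rot: [179.9, -0.1, 69.0]
wrist_force: [-1.7, -1.4, 6.5]
width: 0.0246
gripper_force: 61.0
```

Touching (6.5 N up). Now I'll release it and rise.

```bash
python3 -m pendant '[[0,0,0,0,0,0,-1],[0,0,0,0,0,0,-1],[0,0,0,0,0,0,-1],[0,0,0,0,0,0,-1],[0,0,0,0,0,0,-1],[0,0,0,0,0,0,-1],[0,0,-0.03,0,0,0,-1],[0,0,-0.08,0,0,0,-1],[0,0,-0.13,0,0,0,-1],[0,0,-0.16,0,0,0,-1],[0,0,-0.16,0,0,0,-1]]'; python3 -c "
from fit import *
go(.49,-.33,.18,2.8)"
```

```text
time_s: 12.2
position: [0.5362, 0.3287, 0.1874]
tool_rot: [179.5, -0.6, 69.0]
wrist_force: [-0.5, 0.2, -0.1]
width: 0.0858
gripper_force: 0.0
shift [-0.6315  0.1931  0.0031] turn [ 0.0026 -0.0139  1.155 ]
```

```bash
python3 -m pendant '[[-0.04,0.012,0,0,0,0.08,-1],[-0.08,0.024,0,0,0,0.16,-1],[-0.12,0.036,0,0,0,0.24,-1],[-0.16,0.048,0,0,0,0.32,-1],[-0.2,0.061,0,0,0,0.4,-1],[-0.24,0.073,0,0,0,0.48,-1],[-0.28,0.085,0,0,0,0.56,-1],[-0.32,0.098,0,0,0,0.64,-1],[-0.36,0.11,0,0,0,0.72,-1],[-0.4,0.122,0,0,0,0.8,-1],[-0.44,0.134,0,0,0,0.88,-1],[-0.48,0.147,0,0,0,0.96,-1],[-0.52,0.159,0,0,0,1.04,-1],[-0.56,0.171,0,0,0,1.1,-1],[-0.6,0.183,0,0,0,1.155,-1],[-0.62,0.19,0,0,0,1.155,-1],[-0.63,0.193,0,0,0,1.155,-1],[-0.63,0.193,0,0,0,1.155,-1],[-0.63,0.193,0,0,0,1.155,-1]]'; python3 - <<'E'
from fit import *
im={n:cv2.imread(f"pics/{n}0.png")[:,:,::-1] for n in("top","side")}
S=[(412,210,60,100),(315,175,80,50)]; a=[]
# pliers model points at pose guess
th=np.radians(2.8)
P=np.array([[0,0,.014],[.0634,0,.003],[-.110,.033,.014],[-.110,-.033,.014],[-.033,.0155,.014],[-.033,-.0155,.014]])+[0,0,.025]
for n,(x,y,w,h),k in(("top",S[0],5.5),("side",S[1],5.5)):
    v=cv2.resize(im[n][y:y+h,x:x+w],None,fx=k,fy=k,interpolation=cv2.INTER_CUBIC)
    for u in ((proj(n,place(P,.5475,-.3275,th))+.5-[x,y])*k): cv2.drawMarker(v,tuple(int(q) for q in u),(255,0,0),0,9,1)
    a.append(np.pad(v,((0,560-v.shape[0]),(0,0),(0,0))))
cv2.imwrite("pics/pl.png",np.hstack(a)[:,:,::-1])
v={n:grab_frame(n) for n in("top","side")}
[cv2.imwrite(f"pics/{n}4.png",q[:,:,::-1]) for n,q in v.items()]
go(.4926,-.330,.12,2.8)
sb={"top":(134,255,176,279),"side":(290,379,322,421)}
for n in sb: print("scr",n,search_frame("scraper",n)[:4])
E
```

```text
time_s: 14.1
position: [0.4861, -0.3291, 0.1792]
tool_rot: [-179.9, 0.0, 2.9]
wrist_force: [0.3, 0.2, -0.4]
width: 0.0854
gripper_force: 0.0
shift [0.0062 0.0015 0.0595] turn [-0.0011  0.0005  0.002 ]
scr top [{'bbox': [146.9, 307.7, 181.4, 339.6], 'p': 0.79}, {'bbox': [186.6, 253.8, 219.7, 274.0], 'p': 0.61}, {'bbox': [136.3, 252.4, 174.9, 277.0], 'p': 0.6}]
scr side [{'bbox': [290.9, 377.4, 320.8, 421.0], 'p': 0.91}, {'bbox': [303.4, 335.7, 327.9, 367.2], 'p': 0.88}, {'bbox': [349.8, 377.2, 388.7, 417.9], 'p': 0.68}]
```

View pics/pl.png

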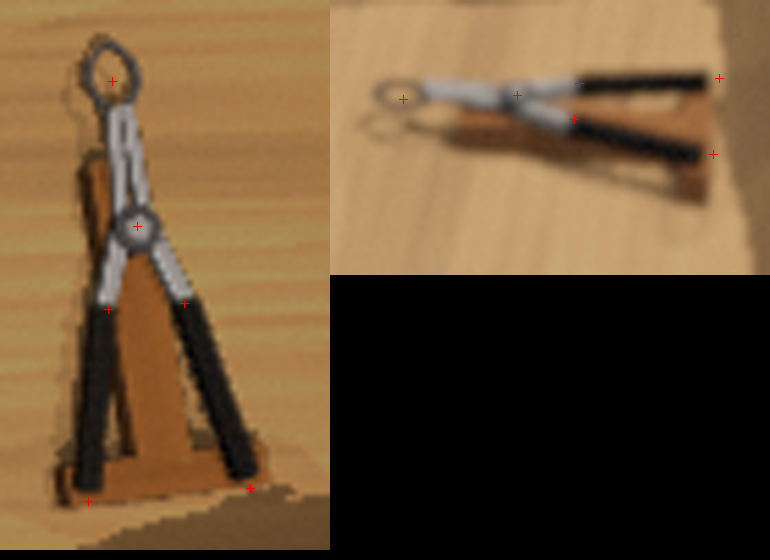

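The block stands back at its old place. The pliers overlay is about 3 mm short in x, so the pivot is near (0.5505,-0.3265) with yaw about 2.6°. That puts the grip at (0.4955,-0.329).

```bash
python3 -m pendant '[[0.009,0,0.04,0,0,0,-1],[0.009,0,0.08,0,0,0,-1],[0.009,0,0.1,0,0,0,-1],[0.009,0,0.1,0,0,0,-1],[0.009,0,0.1,0,0,0,-1]]' 80; python3 -c "
from fit import *
go(.4955,-.329,.015,2.6)"
```

```text
time_s: 14.8
position: [0.4955, -0.3297, 0.0801]
tool_rot: [-180.0, 0.0, 2.8]
wrist_force: [0.1, 0.2, -0.2]
width: 0.0855
gripper_force: 0.0
shift [ 0.0001 -0.0007  0.0651] turn [-0.0001  0.      0.0043]
```

```bash
python3 -m pendant '[[0,-0.001,0.03,0,0,0.004,-1],[0,-0.001,0.055,0,0,0.004,-1],[0,-0.001,0.065,0,0,0.004,-1],[0,-0.001,0.065,0,0,0.004,-1],[0,-0.001,0.065,0,0,0.004,1],[0,-0.001,0.065,0,0,0.004,1],[0,-0.001,0.065,0,0,0.004,1],[0,-0.001,0.065,0,0,0.004,1],[0,-0.001,0.065,0,0,0.004,1],[0,-0.001,0.065,0,0,0.004,1],[0,-0.001,0.065,0,0,0.004,1],[0,-0.001,0.065,0,0,0.004,1],[0,-0.001,0.065,0,0,0.004,1],[0,-0.001,0.065,0,0,0.004,1]]'
```

```text
time_s: 16.2
position: [0.497, -0.3316, 0.0199]
tool_rot: [179.8, -0.2, 2.6]
wrist_force: [-5.2, 2.3, 14.7]
width: 0.0254
gripper_force: 79.4
```

```bash
python3 - <<'E'
from fit import *
a=[]
for n,(x,y,w,h) in(("top",(400,195,100,115)),("side",(310,160,100,60))):
    v=grab_frame(n); cv2.imwrite(f"pics/{n}5.png",v[:,:,::-1]); k=4.5 if n=="top" else 3.4
    u=cv2.resize(v[y:y+h,x:x+w],None,fx=k,fy=k,interpolation=cv2.INTER_CUBIC); a.append(np.pad(u,((0,520-u.shape[0]),(0,0),(0,0))))
cv2.imwrite("pics/grip.png",np.hstack(a)[:,:,::-1])
E
```

```text
(no output)
```

View pics/grip.png

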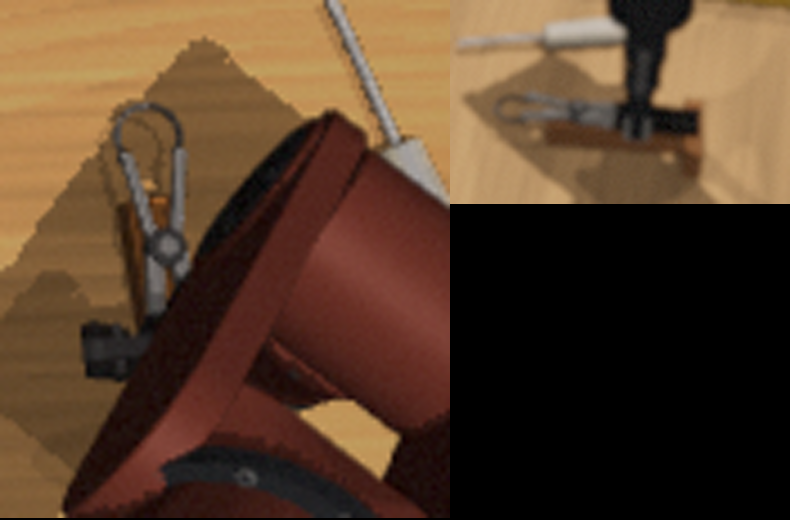

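The ring is spread into a wide circle and the handles are squeezed together. I'll lift and measure.

```bash
python3 -m pendant '[[0,0,-0.01,0,0,0,1],[0,0,-0.02,0,0,0,1],[0,0,-0.04,0,0,0,1],[0,0,-0.07,0,0,0,1],[0,0,-0.1,0,0,0,1],[0,0,-0.11,0,0,0,1],[0,0,-0.11,0,0,0,1],[-0.02,-0.04,-0.11,0,0,0,1],[-0.04,-0.08,-0.11,0,0,0,1],[-0.055,-0.12,-0.11,0,0,0,1],[-0.07,-0.155,-0.11,0,0,0,1],[-0.076,-0.175,-0.11,0,0,0,1],[-0.076,-0.18,-0.11,0,0,0,1],[-0.076,-0.18,-0.11,0,0,0,1],[-0.076,-0.18,-0.11,0,0,0,1]]'; python3 - <<'E'
from fit import *
s=read_state();print(s["position"],s["tool_rot"],s["width"],s["gripper_force"])
a=[]
for n in("top","side"):
    v=grab_frame(n); cv2.imwrite(f"pics/{n}6.png",v[:,:,::-1])
    x,y=(int(q) for q in proj(n,[.53,-.13,.07])[0]); print(n,x,y)
    a.append(cv2.resize(v[y-40:y+40,x-45:x+45],None,fx=4.4,fy=4.4,interpolation=cv2.INTER_CUBIC))
cv2.imwrite("pics/hov.png",np.hstack(a)[:,:,::-1])
E
```

```text
time_s: 17.8
position: [0.4116, -0.1535, 0.1245]
tool_rot: [180.0, -0.0, 2.6]
wrist_force: [0.1, -0.7, 0.2]
width: 0.0256
gripper_force: 79.0
[ 0.41158534 -0.15354927  0.12454779] [ 1.79973369e+02 -3.47735447e-03  2.55892496e+00] 0.025584077514787452 78.98393511772156
top 350 259
side 344 229
```

View pics/hov.png

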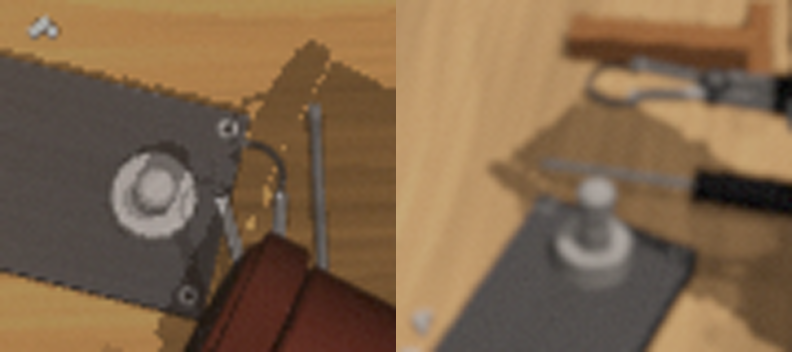

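The pliers are level with the ring spread. The side view shows the ring at about (349,208) px and the top view at about (361.7,260.3) px, with the shaft to its left. I'll check both against the kinematic prediction.

```bash
cat > ring.py <<'E'
from fit import *
from scipy.optimize import least_squares
def tri(ut,us):
    c=lambda X:np.r_[proj("top",X)[0]-ut,proj("side",X)[0]-us]
    r=least_squares(c,[.52,-.14,.12],x_scale=.01); return r.x,r.fun
E
python3 - <<'E'
from ring import *
s=read_state(); T=s["position"]; X=T+[.1128,.0078,.0081]; print("pred",X,proj("top",X),proj("side",X))
print("tri",*tri([361.7,260.3],[349.5,208.3]))
t=np.linspace(0,2*np.pi,72)
for n in("top","side"):
    im=cv2.cvtColor(cv2.imread(f"pics/{n}6.png"),cv2.COLOR_BGR2GRAY).astype(np.float32)
    best=[]
    def samp(C,r):
        P=proj(n,C+np.c_[r*np.cos(t),r*np.sin(t),0*t+.0015]).astype(np.float32)
        return cv2.remap(im,P[:,0][None],P[:,1][None],cv2.INTER_LINEAR)[0]
    front=np.cos(t-np.radians(2.6))>-.3
    for dx in np.arange(-.008,.0081,.001):
        for dy in np.arange(-.008,.0081,.001):
            C=X+[dx,dy,0]; m=samp(C,.0155)[front]; o=samp(C,.020)[front]; i=samp(C,.0105)[front]
            best.append(((np.minimum(o,i)-m).clip(-15,15).mean(),(o+i-2*m).mean()/2,dx,dy))
    print(n,[tuple(np.round(b,3)) for b in sorted(best,reverse=True)[:4]],[tuple(np.round(b[1:],3)) for b in sorted(best,key=lambda b:-b[1])[:3]])
    # shaft top: bright disc
E
```

```text
pred [ 0.52455805 -0.14610956  0.13298048] [[360.31638086 258.44567949]] [[348.34666257 208.65829972]]
tri [ 0.52118165 -0.14885202  0.13224478] [-0.00892393 -0.22256402  0.27561484  0.05966028]
top [(np.float64(6.693), np.float64(12.871), np.float64(-0.003), np.float64(-0.003)), (np.float64(6.216), np.float64(11.616), np.float64(-0.003), np.float64(-0.002)), (np.float64(6.196), np.float64(14.73), np.float64(-0.002), np.float64(-0.003)), (np.float64(5.933), np.float64(14.026), np.float64(-0.001), np.float64(-0.003))] [(np.float64(14.99), np.float64(-0.001), np.float64(-0.002)), (np.float64(14.73), np.float64(-0.002), np.float64(-0.003)), (np.float64(14.419), np.float64(-0.001), np.float64(-0.001))]
side [(np.float64(6.977), np.float64(17.135), np.float64(0.001), np.float64(0.0)), (np.float64(6.303), np.float64(18.808), np.float64(0.001), np.float64(-0.001)), (np.float64(6.15), np.float64(14.606), np.float64(0.001), np.float64(0.001)), (np.float64(6.023), np.float64(17.102), np.float64(0.0), np.float64(0.0))] [(np.float64(19.957), np.float64(0.0), np.float64(-0.003)), (np.float64(19.923), np.float64(0.0), np.float64(-0.002)), (np.float64(19.71), np.float64(0.001), np.float64(-0.002))]
```

```bash
python3 - <<'E'
from ring import *
t=np.linspace(0,2*np.pi,72); X=np.array([.5245,-.1085,.085])
for n in("top","side"):
  for k in (0,6):
    im=cv2.cvtColor(cv2.imread(f"pics/{n}{k}.png"),cv2.COLOR_BGR2GRAY).astype(np.float32)
    def samp(C,r):
        P=proj(n,C+np.c_[r*np.cos(t),r*np.sin(t),0*t]).astype(np.float32)
        return cv2.remap(im,P[:,0][None],P[:,1][None],cv2.INTER_LINEAR)[0]
    b=[]
    for dx in np.arange(-.008,.0081,.0005):
        for dy in np.arange(-.008,.0081,.0005):
            C=X+[dx,dy,0]; b.append(((samp(C,.006)-samp(C,.0115)).mean()+.5*(samp(C,.003)-samp(C,.0115)).mean(),dx,dy))
    b.sort(reverse=True); print(n,k,proj(n,X),np.round(b[:3],4).tolist())
# plate+stub side: boss top ring edge vs plate check
E
```

```text
top 0 [[341.06213119 261.49855595]] [[66.1295, 0.001, 0.002], [65.9311, 0.0005, 0.002], [65.4771, 0.001, 0.0025]]
top 6 [[341.06213119 261.49855595]] [[67.8764, 0.001, 0.002], [67.6854, 0.0005, 0.002], [67.2099, 0.001, 0.0015]]
side 0 [[345.21792745 231.73131045]] [[35.9287, 0.001, 0.003], [35.8334, 0.001, 0.0035], [35.7803, 0.001, 0.0025]]
side 6 [[345.21792745 231.73131045]] [[57.6772, 0.0015, 0.002], [57.6255, 0.0015, 0.0025], [57.5607, 0.001, 0.0025]]
```

```bash
python3 -m pendant '[[0.001,-0.015,0,0,0,0,1],[0.002,-0.03,0,0,0,0,1],[0.003,-0.038,0,0,0,0,1],[0.003,-0.041,0,0,0,0,1],[0.003,-0.041,0.01,0,0,0,1],[0.003,-0.041,0.025,0,0,0,1],[0.003,-0.041,0.032,0,0,0,1],[0.003,-0.041,0.032,0,0,0,1],[0.003,-0.041,0.032,0,0,0,1]]'; python3 - <<'E'
from ring import *
t=np.linspace(0,2*np.pi,72); T=read_state()["position"]; print(T)
R0=T+[.112,.0058,.0081]; S0=np.array([.5252,-.1072,.085]); a=[]
for n in("top","side"):
    v=grab_frame(n); cv2.imwrite(f"pics/{n}7.png",v[:,:,::-1])
    im=cv2.cvtColor(v,cv2.COLOR_RGB2GRAY).astype(np.float32)
    def samp(C,r,z=0):
        P=proj(n,C+np.c_[r*np.cos(t),r*np.sin(t),0*t+z]).astype(np.float32)
        return cv2.remap(im,P[:,0][None],P[:,1][None],cv2.INTER_LINEAR)[0]
    f=np.cos(t-np.radians(2.6))>-.3; b=[];d=[]
    for dx in np.arange(-.006,.0061,.0005):
        for dy in np.arange(-.006,.0061,.0005):
            C=R0+[dx,dy,0]; m=samp(C,.0155,.0015)[f]; o=samp(C,.020,.0015)[f]; i=samp(C,.0115,.0015)[f]
            b.append(((o+i-2*m).mean()/2,dx,dy)); 
            C=S0+[dx,dy,0]; d.append(((samp(C,.006)-samp(C,.0115)).mean(),dx,dy))
    print(n,"ring",np.round(sorted(b)[-1:],4),"shaft",np.round(sorted(d)[-1:],4))
    x,y=(int(q) for q in proj(n,S0)[0]); k=10
    u=cv2.resize(v[y-25:y+25,x-20:x+20],None,fx=k,fy=k,interpolation=cv2.INTER_CUBIC)
    for C,r,col in((R0,.017,(255,0,0)),(R0,.014,(255,0,0)),(S0,.011,(0,255,0)),(S0,.008,(0,255,0))):
        P=proj(n,C+np.c_[r*np.cos(t),r*np.sin(t),0*t]); cv2.polylines(u,[((P+.5-[x-20,y-25])*k).astype(np.int32)],True,col,1)
    a.append(u)
cv2.imwrite("pics/fit7.png",np.hstack(a)[:,:,::-1])
E
```

```text
time_s: 18.8
position: [0.4122, -0.112, 0.0926]
tool_rot: [-180.0, 0.0, 2.5]
wrist_force: [-0.1, 0.1, -1.1]
width: 0.0253
gripper_force: 79.1
[ 0.4122076  -0.11200091  0.09261144]
top ring [[1.86673e+01 1.50000e-03 0.00000e+00]] shaft [[2.39225e+01 6.00000e-03 6.00000e-03]]
side ring [[ 1.20007e+01  1.50000e-03 -1.00000e-03]] shaft [[2.46895e+01 4.50000e-03 6.00000e-03]]
```

View pics/fit7.png

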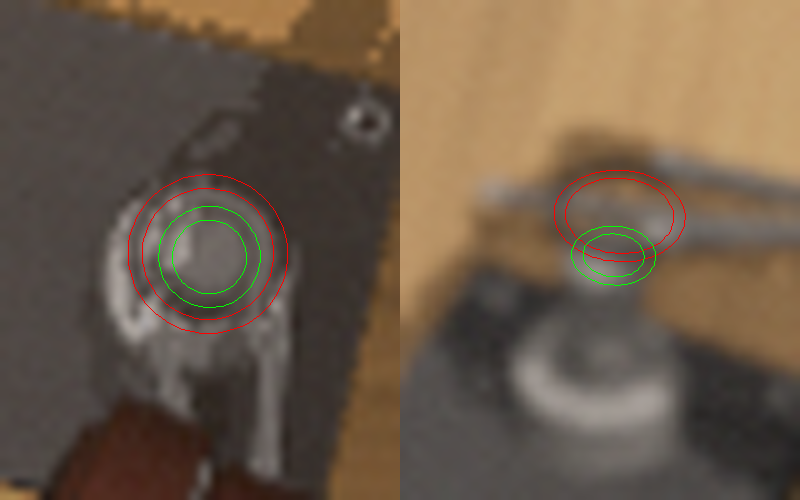

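The overlay puts the ring nearly concentric with the shaft, at about (209,255) in the top crop. The boss circle gives an independent check of the shaft axis.

```bash
python3 - <<'E'
from ring import *
t=np.linspace(0,2*np.pi,144)
for n,ks in(("top",(0,6)),("side",(0,6))):
  for k in ks:
    im=cv2.cvtColor(cv2.imread(f"pics/{n}{k}.png"),cv2.COLOR_BGR2GRAY).astype(np.float32)
    def samp(C,r):
        P=proj(n,C+np.c_[r*np.cos(t),r*np.sin(t),0*t]).astype(np.float32)
        return cv2.remap(im,P[:,0][None],P[:,1][None],cv2.INTER_LINEAR)[0]
    for nm,z,r0,r1 in(("boss",.040,.0225,.0255),("top",.085,.0095,.0125)):
        b=[]
        for dx in np.arange(-.006,.0061,.0005):
            for dy in np.arange(-.006,.0061,.0005):
                C=np.array([.5248+dx,-.108+dy,z]); b.append((np.clip(samp(C,r0)-samp(C,r1),-10,25).mean(),.5248+dx,-.108+dy))
        b.sort(reverse=True); print(n,k,nm,np.round(np.mean(b[:5],0),4))
E
```

```text
top 0 boss [18.286   0.5259 -0.1068]
top 0 top [14.9481  0.5268 -0.1107]
top 6 boss [18.218   0.526  -0.1066]
top 6 top [15.5378  0.5283 -0.1116]
side 0 boss [14.7028  0.5276 -0.1084]
side 0 top [10.2391  0.5249 -0.1062]
side 6 boss [16.5426  0.527  -0.1091]
side 6 top [22.4324  0.5261 -0.1064]
```

```bash
python3 -m pendant '[[0,0.0005,0.005,0,0,0,1],[0,0.0005,0.009,0,0,0,1],[0,0.0005,0.013,0,0,0,1],[0,0.0005,0.016,0,0,0,1],[0,0.0005,0.019,0,0,0,1],[0,0.0005,0.021,0,0,0,1],[0,0.0005,0.021,0,0,0,1]]'; python3 -c "
from station import *
print(read_state()['torque'])"
```

```text
time_s: 19.6
position: [0.412, -0.1121, 0.0714]
tool_rot: [-180.0, 0.0, 2.6]
wrist_force: [0.3, 0.0, -1.3]
width: 0.0255
gripper_force: 79.1
[ 0.0061509   0.08194137 -0.00880586]
```

```bash
python3 -m pendant '[[0,0,0.003,0,0,0,1],[0,0,0.006,0,0,0,1],[0,0,0.009,0,0,0,1],[0,0,0.012,0,0,0,1],[0,0,0.015,0,0,0,1],[0,0,0.017,0,0,0,1],[0,0,0.0175,0,0,0,1],[0,0,0.0175,0,0,0,1],[0,0,0.0175,0,0,0,1]]'; python3 - <<'E'
from ring import *
t=np.linspace(0,2*np.pi,72); T=read_state()["position"]; print(T,read_state()["torque"],read_state()["wrist_force"])
R0=T+[.1135,.0058,.0081]; v={n:grab_frame(n) for n in("top","side")}
for n,q in v.items(): cv2.imwrite(f"pics/{n}8.png",q[:,:,::-1])
f=np.cos(t-np.radians(2.6))>-.3
for n,q in v.items():
    im=cv2.cvtColor(q,cv2.COLOR_RGB2GRAY).astype(np.float32)
    def samp(C,r,z=.0015):
        P=proj(n,C+np.c_[r*np.cos(t),r*np.sin(t),0*t+z]).astype(np.float32)
        return cv2.remap(im,P[:,0][None],P[:,1][None],cv2.INTER_LINEAR)[0][f]
    b=[]
    for dx in np.arange(-.005,.0051,.001):
        for dy in np.arange(-.005,.0051,.001):
            C=R0+[dx,dy,0]; b.append(((samp(C,.020)+samp(C,.0118)-2*samp(C,.0155)).mean()/2,dx,dy))
    print(n,np.round(sorted(b)[-4:],4).tolist())
    for dz in np.arange(-.008,.0081,.002): 
        C=R0+[0,0,dz]; print(round(float(dz),3),round(float((samp(C,.020)+samp(C,.0118)-2*samp(C,.0155)).mean()/2),1),end="; ")
    print()
E
```

```text
time_s: 20.5
position: [0.4124, -0.1123, 0.0544]
tool_rot: [180.0, -0.0, 2.6]
wrist_force: [-0.7, -0.2, -1.3]
width: 0.0259
gripper_force: 79.0
[ 0.41238957 -0.11225947  0.05438672] [-0.00097215  0.09969505 -0.00283037] [-0.66606602 -0.15378645 -1.32008095]
top [[20.669, -0.003, 0.0], [21.1732, -0.001, 0.0], [21.4991, -0.002, -0.001], [24.1434, -0.002, 0.0]]
-0.008 20.5; -0.006 19.2; -0.004 17.5; -0.002 15.8; 0.0 13.6; 0.002 11.0; 0.004 8.4; 0.006 5.6; 0.008 2.8; 
side [[2.1449, -0.004, 0.005], [2.4827, -0.001, 0.005], [2.535, -0.003, 0.005], [2.6265, -0.002, 0.005]]
-0.008 3.3; -0.006 2.9; -0.004 2.0; -0.002 1.3; 0.0 0.4; 0.002 -0.1; 0.004 -0.5; 0.006 -0.2; 0.008 0.5;
```

The ring slid down with no contact force. I'll check the chips' resting heights by triangulation before handing in.

```bash
python3 - <<'E'
from ring import *
edge=place(np.array([[.055,-.02,.022],[.055,.10,.022]]),.5431,-.0419,np.radians(-15.6)); print(edge.round(3).tolist())
for n in("top","side"):
    im=cv2.imread(f"pics/{n}8.png"); h=cv2.cvtColor(im,cv2.COLOR_BGR2HSV)
    x,y=(int(q) for q in proj(n,[.615,-.01,.004])[0])
    m=((h[...,1]<60)&(h[...,2]>130)).astype(np.uint8); k=np.zeros_like(m); k[y-35:y+35,x-45:x+45]=m[y-35:y+35,x-45:x+45]
    c=cv2.connectedComponentsWithStats(k,connectivity=8)
    for s,ce in zip(c[2][1:],c[3][1:]):
        if s[4]>=5: print(n,s.tolist(),ce.round(1),back(n,ce,.004)[0].round(4),((back(n,ce,.004)[0]-[.5431,-.0419,0])@[.963,-.269,0]).round(4))
E
```

```text
[[0.591, -0.076, 0.022], [0.623, 0.04, 0.022]]
top [295, 223, 9, 6, 26] [299.6 225.2] [ 0.6227 -0.017   0.004 ] 0.0699
top [312, 223, 6, 4, 15] [314.4 224.8] [ 0.6225 -0.0522  0.004 ] 0.0793
top [292, 225, 2, 3, 6] [292.5 226. ] [0.6212 0.     0.004 ] 0.064
top [331, 256, 4, 7, 8] [331.9 259. ] [ 0.5396 -0.0909  0.004 ] 0.0098
top [337, 259, 2, 4, 6] [337.3 260.2] [ 0.5365 -0.1036  0.004 ] 0.0102
side [337, 244, 11, 6, 34] [341.9 247.3] [ 0.5331 -0.1274  0.004 ] 0.0134
side [303, 260, 4, 4, 12] [304.5 261.3] [ 0.6235 -0.0555  0.004 ] 0.0811
side [300, 269, 5, 8, 24] [301.2 271.7] [ 0.6237 -0.0182  0.004 ] 0.0713
```

```bash
python3 -c "
from station import *
s=read_state();print(s['position'],s['tool_rot'],s['wrist_force'],s['gripper_force'])
print(hand_in())"
```

```text
[ 0.41246913 -0.11230676  0.0544713 ] [ 1.79989140e+02 -1.87031430e-02  2.56907536e+00] [-0.2941908  -0.22091452 -1.8322331 ] 79.04203534126282
the job is handed in; nothing more can be done
None
```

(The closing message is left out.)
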